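# Refit and test an indicator lamp cap at the strip bay

### The job

One lampholder on the small sloping indicator unit has lost its round lens cap, which lies on the ledge. Set the cap squarely on the bare lampholder, push it with firm thumb pressure until it clicks, and keep pushing past the click until the cap bottoms in its press-to-test stroke; the program finishes while still holding it pressed down there. Do not ram it, and leave the other things on the ledge and in the tray where they lie.

Things in the scene. Friction and masses are not known exactly. Their poses are not given: they have to be found in the camera images.
- cap_centre (a point): the loose round lens cap: upright cylinder 34 mm across and 31 mm tall, white lens above a bright metal skirt, standing mouth down on the ledge. This point is its centre, 15.5 mm above the rim of its mouth; z points out of the closed crown. The bore is 27 mm with an inner lip at the mouth, 21 mm across and 4 mm high; the ceiling inside is 26 mm above the rim
- unit: grey sloping indicator unit, fixed: 260 mm wide along y, 130 mm deep, 28 mm high in front (-x side), 63 mm at the back, with three lampholders in a row 75 mm apart, two wearing caps, one bare. Origin on the ledge under its centre
- seat (a point): the bare lampholder's flange, 33 mm across, its top 10 mm above the panel, where the cap's rim lands when fully pressed. The point lies on the lampholder's axis; z points out along the axis, square to the panel (15 degrees off vertical, leaning to the unit's -x side); y runs along the row of lamps
- barrel_top (a point): top of the bare lampholder's brass barrel, on the axis, 23 mm above the flange; same axes as the flange. The barrel is 18.6 mm across, its last 3 mm tapered to 12 mm. The sprung lamp carrier, a pin 11 mm across, sticks out of it by 8.5 mm (tip 31.5 mm above the flange)
- catches (a point): centre of the ring of four sprung balls that stick out of the barrel, 12 mm above the flange; same axes. A cap set on them stands with its rim about 16 mm above the flange. A push of some 7 to 15 N takes its lip over them with a click (rim 8 to 4 mm above the flange); the force drops, then the cap moves on against the carrier's spring to the flange
- carrier (a joint): stroke of the lamp carrier inside the bare lampholder, in m: 0 free, about 0.0018 when the cap has clicked on and is let go, 0.0055 when the cap is pressed right down on the flange; its spring pushes back with 3 N at 0 and 7.5 N there
- square_cap: a square lens cap of another lamp, 32 mm wide, 20 mm tall, standing on the ledge; leave it. Origin under its centre
- strip1: cream strip holder, 205 x 27 x 10 mm, lying across in front of the indicator unit; origin under its centre, x along it
- strip2: cream strip holder, 205 x 27 x 10 mm, lying on the left; origin under its centre, x along it
- strip3: cream strip holder, 205 x 27 x 10 mm, lying in the catch tray on the right; origin under its centre, x along it
- pencil: red chinagraph pencil, six-sided, 9 mm thick, 168 mm long, lying between the places of the two loose caps; origin under its middle, x along it
- stopwatch: chrome stopwatch 52 mm across and 14 mm thick with a crown and ring 47 mm out, lying face up; origin under its centre, x to the crown
- ashtray: amber glass ashtray, 100 mm across and 30 mm tall; origin under its centre
Not all that is in view belongs to the job. Leave any orange look-alike of the part that bears cap_centre alone.

How it is judged:
On the way, in this order (a step that is already met when the one before it is completed fails the run):
1. the cap stands squarely over the bare lampholder's barrel, not yet clicked on (x of cap_centre in the frame of seat between -0.003 and 0.003 m and y of cap_centre in the frame of seat between -0.003 and 0.003 m and angle between the z axis of cap_centre and the z axis of seat, either way round below 0.2 rad and z of cap_centre in the frame of seat between 0.0255 and 0.0365 m and angle between cap_centre's own z axis and vertical below 1 rad), for 0.2 s.
2. the cap has clicked past the catches (x of cap_centre in the frame of seat between -0.0025 and 0.0025 m and y of cap_centre in the frame of seat between -0.0025 and 0.0025 m and angle between the z axis of cap_centre and the z axis of seat, either way round below 0.12 rad and z of cap_centre in the frame of seat below 0.0215 m).
At the end, for the whole second after the job is handed in: the cap sits square on the lampholder (within 2.5 mm and 7 degrees), past the click and pressed to within 2 mm of the flange, the carrier pushed in more than 4 mm, the cap at rest and the gripper still bearing on it with more than 2 N (x of cap_centre in the frame of seat between -0.0025 and 0.0025 m and y of cap_centre in the frame of seat between -0.0025 and 0.0025 m and angle between the z axis of cap_centre and the z axis of seat, either way round below 0.12 rad and z of cap_centre in the frame of seat below 0.0175 m and angle between cap_centre's own z axis and vertical below 1 rad and value of joint carrier above 0.004 m and contact force between the fingers and cap above 2 N and linear speed of cap below 0.01 m/s); the arm keeps its last pose, push and grip.
It fails at once if another thing on the ledge or in the tray is shifted by more than 20 mm (distance of any of square_cap, strip1, strip2, strip3, pencil, stopwatch, ashtray from where it was at the start of the episode above 0.02 m).
It fails at once if the cap is rammed onto the lampholder with more than 60 N (contact force between cap and bare above 60 N).
It also fails if it takes over 48 s, if anything falls off the work surface, if the arm or the gripper's body presses on something with over 40 N, if the wrist force passes 120 N, or if a joint passes its speed limit or range.

### The arm

A 6-joint arm with a two-finger parallel gripper is mounted at the origin on the work surface. World frame = base frame: x ahead of the robot, y to its left, z up, the work surface at z = 0. Lengths are in m, angles in rad, forces in N, time in s.
With the tool pointing down it reaches from about 0.375 to 0.975 m from the base axis. Payload 3.8 kg.
Tool frame: the origin (TCP) lies on the centre line of the jaws, within the pads' length; the fingertips stand 22 mm ahead of it and the grasp point (between the pads) lies 3 mm ahead of it; x points along the fingers, y is the direction in which the jaws open and shut, and the axes are right-handed (so a half turn about x gives the same grasp; the last joint's range is limited). The gripper opens to 85 mm and grips with 20 to 120 N. Pads are 22 mm wide; open, the fingers measure 114 mm over their backs; the gripper's body (76 mm by 85 mm) begins 54 mm behind the grasp point. The pads swing forward as they close: fully open they stand 13 mm farther back than shut.
Start: joints at [-1.316, 0.264, 1.604, -0, 1.274, -0.037], TCP at [0.194, -0.646, 0.215] pointing down, gripper open.
Joint ranges: [-2.63, 2.63], [-0.94, 2.18], [0.31, 2.57], [-1.31, 4.45], [0, 2.66], [-2.55, 2.55]. Speed limits (rad/s): [2.57, 2.57, 3.14, 3.14, 3.14, 3.14].

### API

Orientations are given as a rotation vector (axis times angle).
In Python, from workcell import monitor, eyes, finish_job gives the robot as it stands. The module is installed in compiled form; this text tells all that it offers.
- The arm moves only by the tool play_rows, never from a script. Its argument "deltas" is a list of rows, each an object of numbers: "wx", "wy", "wz": the turn, a rotation vector about the world's x, y, z in degrees; "x", "y", "z": the shift along the world's x, y, z in mm; "fingers": the closure, from -1 (fully open) to 1 (shut), so that 0 is half open. A call has 1 to 20 rows; each row is the pose to reach, as a shift and turn from the pose commanded when the call began; what a row does not reach only later rows make up. A row lasts 1/8 s, in which the tool goes at most 62.5 mm and 10.7 degrees, less where a joint would pass 70% of its speed; a pose out of reach is approached as far as the arm can. A call with a gripper value outside its range is refused whole. The fingers move at their own pace and stop on an object; "grip_force" is the grip in N (left out, the last holds). Time passes only in rows, so rows that repeat a pose let the fingers close. It gives the time, the measured TCP pose, the force and the opening at its end, in the units of the state.
- monitor.read_state(): the state, without advancing time (a new reading comes with each control period).
- eyes.read_camera(name): name is "scene" or "side" or "wrist"; returns a dict with "frame" (400x640x3 uint8, red, green, blue), "depth" (400x640 float32, m along the optical axis (not along the pixel's ray), 0 where there is no reading), "K" (3x3 intrinsics, pixels), "k1" (the pictures are not rectified: a ray, as slopes to the right and down, at radius r is drawn at 1 + k1 r^2 times it, then the intrinsics apply), "view" (4x4, takes a point from world to camera coordinates); the wrist camera has in their place "tool_from_camera" (4x4, takes a point from camera to tool coordinates, whose origin is the TCP and whose axes are the tool frame's). Camera axes: x right, y down, z forward; pixel columns grow to the right and rows downward; lengths in m; the calibration is good to about 2 mm. A picture is of the moment at which its call begins: read the wrist's pose just before it.
- finish_job(): hands the job in, once; it reports no verdict.
The state is a dict: "time": time; "q": joint angles; "joint_vel": joint speeds; "joint_torque": joint torques, N m; "tool_pos": TCP position; "tcp_rot": TCP orientation; "wrist_force": force on the tool from outside, world axes, zero at the start; "torque": the same for the moment, N m; "width": opening from 0.0 (shut) to 1.0 (fully open).
Only numpy, scipy, OpenCV 4.12 (cv2) and the standard library are available. Lean on these libraries where they do the work, as an engineer would, in place of code of your own. Each camera call takes 0.05 s, during which the arm holds its last target.

## Working session

There is one attempt and no reset: what is moved stays moved. The work goes in short steps, Python scripts to look and compute and a tool call to move; the robot and the scene stay as the last step left them, time stands still between calls to the robot, and variables do not carry over. Pictures are saved under pics/ and viewed, and the job is handed in when it is done.

Besides the shell and the picture viewer there is one more tool, called by a JSON object that holds its "op" and its "data", one argument or row to a line. play_rows: Moves the arm, as the interface text tells. Its arguments: {"type":"object","properties":{"deltas":{"type":"array"},"grip_force":{"type":"number"}},"required":["deltas"]}

```bash
mkdir -p pics
cat > h.py <<'E'
import numpy as np, cv2
from workcell import monitor, eyes
from scipy.spatial.transform import Rotation as R
def grab(name):
    s=monitor.read_state(); c=eyes.read_camera(name); c['s']=s
    np.savez('last_%s.npz'%name, **{k:v for k,v in c.items() if k!='s'}, tp=s['tool_pos'], tr=s['tcp_rot'])
    return c
def load(name): return dict(np.load('last_%s.npz'%name))
def cam2world(c):
    if 'view' in c: return np.linalg.inv(c['view'])
    T=np.eye(4); T[:3,:3]=R.from_rotvec(c['tr']).as_matrix(); T[:3,3]=c['tp']
    return T@c['tool_from_camera']
def ray(c,u,v):
    p=cv2.undistortPoints(np.array([[[u,v]]],float),c['K'],np.array([float(c['k1']),0,0,0,0]))[0,0] 
    return np.array([p[0],p[1],1.0])
def pt(c,u,v,d=None):
    if d is None: d=float(np.median(c['depth'][int(v)-1:int(v)+2,int(u)-1:int(u)+2]))
    r=ray(c,u,v)*d; T=cam2world(c); return T[:3,:3]@r+T[:3,3]
def onplane(c,u,v,z):
    T=cam2world(c); d=T[:3,:3]@ray(c,u,v); o=T[:3,3]; return o+d*(z-o[2])/d[2]
def cloud(c):
    h,w=c['depth'].shape; uu,vv=np.meshgrid(np.arange(w),np.arange(h))
    p=cv2.undistortPoints(np.stack([uu,vv],-1).reshape(-1,1,2).astype(float),c['K'],np.array([float(c['k1']),0,0,0,0])).reshape(h,w,2)
    P=np.dstack([p,np.ones((h,w))])*c['depth'][...,None]; T=cam2world(c)
    return P@T[:3,:3].T+T[:3,3]
def save(c,name,box=None,k=1):
    im=c['frame'][...,::-1]
    if box: im=im[box[1]:box[3],box[0]:box[2]]
    im=cv2.resize(np.ascontiguousarray(im),None,fx=k,fy=k,interpolation=cv2.INTER_CUBIC); cv2.imwrite('pics/'+name,im)
E
python3 - <<'E'
from h import *
for n in ['scene','side','wrist']:
    c=grab(n); save(c,n+'0.png'); print(n,c['K'].tolist(),c['k1'])
    if 'view' in c: print(np.linalg.inv(c['view']).round(3).tolist())
    else: print(np.array(c['tool_from_camera']).round(4).tolist())
print(c['s'])
E
```

```text
scene [[443.5456215412753, 0.0, 325.0854526468126], [0.0, 443.5456215412753, 199.32983370141343], [0.0, 0.0, 1.0]] 0.001764168613090812
[[0.429, 0.648, -0.63, 1.229], [0.903, -0.313, 0.294, -0.339], [-0.007, -0.695, -0.719, 0.9], [0.0, 0.0, 0.0, 1.0]]
side [[367.88888786407136, 0.0, 322.4371777899017], [0.0, 367.88888786407136, 194.3891030055281], [0.0, 0.0, 1.0]] 0.002386849767746328
[[-0.772, -0.407, 0.488, -0.012], [-0.636, 0.486, -0.6, 0.615], [0.007, -0.773, -0.634, 0.738], [0.0, 0.0, 0.0, 1.0]]
wrist [[290.41189851869336, 0.0, 322.66350342886494], [0.0, 290.41189851869336, 199.99398987980746], [0.0, 0.0, 1.0]] -0.04123374029890056
[[0.0012, -0.2999, 0.954, -0.1599], [1.0, -0.0008, -0.0015, -0.0004], [0.0012, 0.954, 0.2999, -0.0766], [0.0, 0.0, 0.0, 1.0]]
{'time': 0.1, 'q': array([-1.31590216e+00,  2.64663603e-01,  1.60526255e+00, -1.79820537e-05,
        1.27369870e+00, -3.69119353e-02]), 'joint_vel': array([ 0.00055091, -0.00130924, -0.00311003,  0.0005116 ,  0.00133464,
       -0.00096751]), 'joint_torque': array([ 4.72672873e-04, -5.16704786e+01, -3.68589771e+01, -1.07469320e-04,
        6.26313573e-03, -1.92977853e-05]), 'tool_pos': array([ 0.19399233, -0.64578712,  0.21358257]), 'tcp_rot': array([ 2.06528604,  0.30563701, -2.06578321]), 'wrist_force': array([ 0.46724495, -0.10581421,  0.25403841]), 'torque': array([-0.00949687, -0.02531814,  0.03805808]), 'width': 1.000066622236833}
```

View pics/scene0.png

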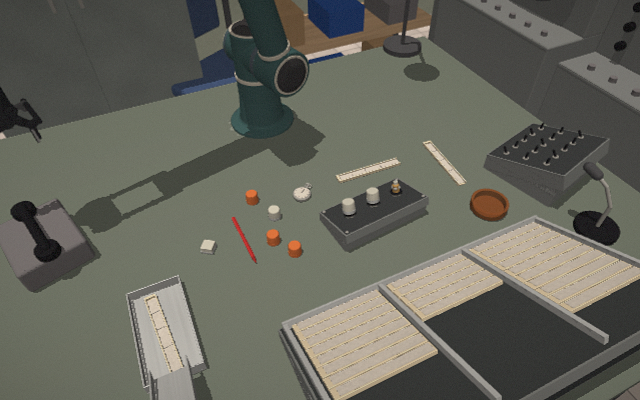

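View pics/side0.png

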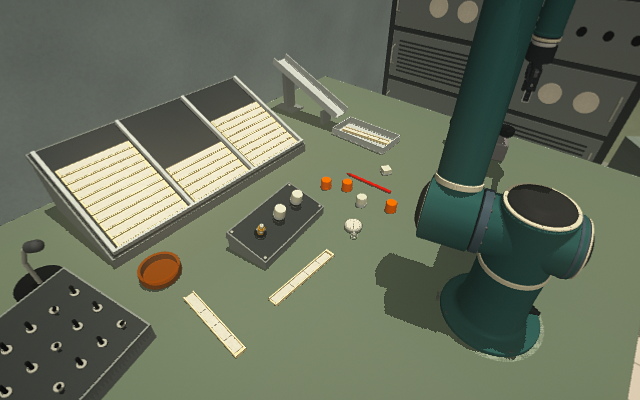

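View pics/wrist0.png

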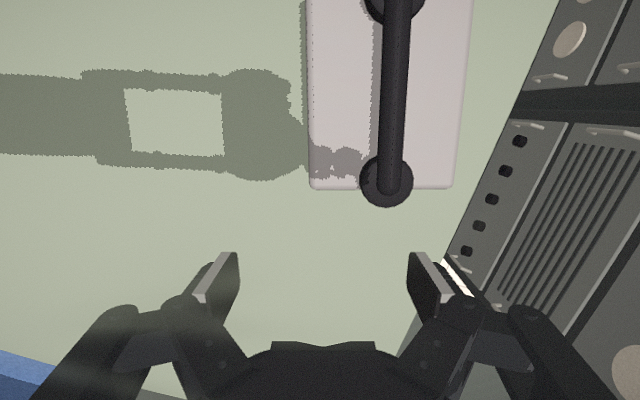

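The scene camera shows the white round cap at about (274,212) and orange look-alikes at (252,197), (273,237) and (294,248). The square cap is at (208,246), the pencil at (244,240), and the bare brass lampholder at (396,187) at the robot's left end of the unit. Next I'll enlarge the view and measure.

Run:
```python
from h import *
c=load('scene'); save(c,'s_a.png',(190,140,450,280),3)
P=cloud(c)
for n,u,v in [('cap',274,209),('o1',252,194),('o2',273,234),('o3',294,245),('lamp',396,182),('c2',372,191),('c1',348,203),('watch',301,194),('sq',208,244)]:
    print(n,P[v,u].round(4), onplane(c,u,v,0.031).round(4))
c=load('side'); save(c,'d_a.png',(220,150,420,290),4)
for n,u,v in [('cap',361,198),('lamp',261,228)]: print(n,pt(c,u,v).round(4))
```

```text
cap [ 0.4391 -0.1213  0.0283] [ 0.4416 -0.1219  0.031 ]
o1 [ 0.3582 -0.1557  0.0269] [ 0.3623 -0.1566  0.031 ]
o2 [ 0.5185 -0.1542  0.0274] [ 0.5214 -0.155   0.031 ]
o3 [ 0.5744 -0.1197  0.0273] [ 0.5771 -0.1206  0.031 ]
lamp [0.536  0.1938 0.0806] [0.494  0.2261 0.031 ]
c2 [0.5454 0.1145 0.0896] [0.4959 0.1472 0.031 ]
c1 [0.556  0.0391 0.0891] [0.5078 0.0662 0.031 ]
watch [ 0.4032 -0.028   0.0118] [ 0.4211 -0.0347  0.031 ]
sq [ 0.4701 -0.3118  0.0178] [ 0.4814 -0.3122  0.031 ]
cap [ 0.4334 -0.1152  0.0307]
lamp [0.5312 0.1947 0.0772]
```

View pics/s_a.png

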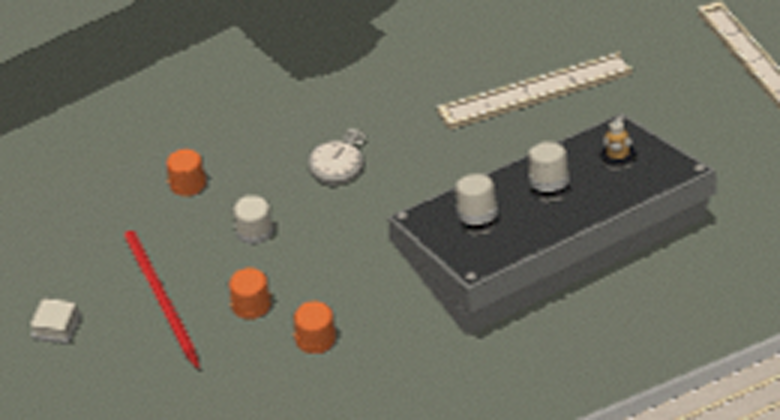

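View pics/d_a.png

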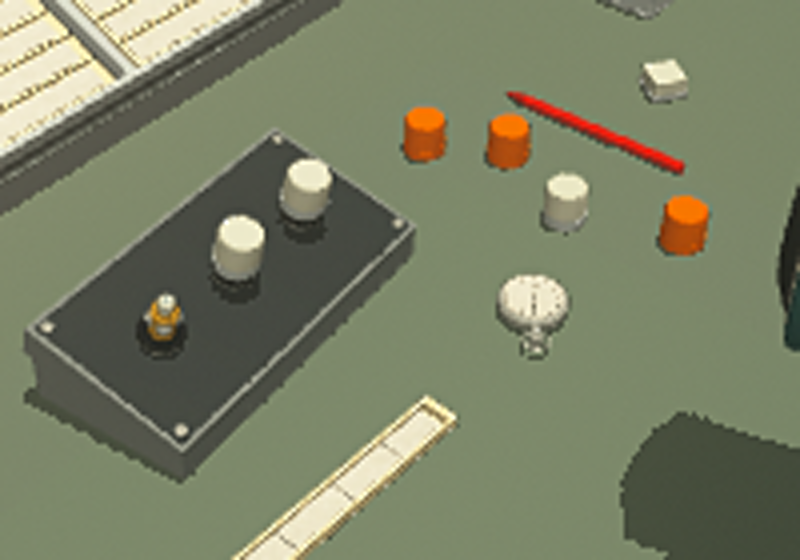

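The crops confirm that layout, and both cameras agree to within a few mm: cap about (0.44,-0.12), bare lamp about (0.53,0.20). The row yaw comes to about 7.5°. Next I'll fit the panel plane and plan the turn.

```bash
cat >> h.py <<'E'
def tgt(yaw,tilt):  # tool x = -seat z ; tool y along row
    A=R.from_euler('z',yaw,degrees=True)*R.from_euler('y',-tilt,degrees=True)
    M=A.as_matrix(); z=M[:,2]; y=M[:,1]
    return [np.column_stack([-z,s*y,np.cross(-z,s*y)]) for s in (1,-1)]
def plan(s,p,Rt):
    R0=R.from_rotvec(s['tcp_rot']); rv=(R.from_matrix(Rt)*R0.inv()).as_rotvec(degrees=True)
    return (np.array(p)-s['tool_pos'])*1000, rv
E
python3 - <<'E'
from h import *
s=monitor.read_state(); print(R.from_rotvec(s['tcp_rot']).as_matrix().round(3).tolist())
c=load('scene'); P=cloud(c)
# panel plane
q=P[175:230,325:425].reshape(-1,3); im=c['frame'][175:230,325:425].reshape(-1,3)
m=(im.max(1)<70)&(q[:,2]>0.02)&(q[:,2]<0.07); q=q[m]
for _ in range(5):
    cc=q.mean(0); n=np.linalg.svd(q-cc,full_matrices=False)[2][2]; n*=np.sign(n[2]); d=(q-cc)@n; q=q[abs(d)<max(0.003,1.5*d.std())]
print('n',n.round(3),'c',cc.round(4),len(q), 'tilt',np.degrees(np.arccos(n[2])),'yaw',np.degrees(np.arctan2(-n[1],-n[0])), d.std())
for sgn,Rt in zip((1,-1),tgt(7.5,0)): print(sgn,plan(s,[0.438,-0.120,0.16],Rt))
E
```

```text
[[-0.0, 0.288, -0.958], [0.002, -0.958, -0.288], [-1.0, -0.002, -0.0]]
n [-0.259 -0.024  0.966] c [0.5619 0.1126 0.0474] 1820 tilt 15.050236312654453 yaw 5.282850247336783 0.0011920219214699216
1 (array([243.94989109, 525.89256337, -53.71682825]), array([ 2.76010654e-02, -1.49287374e-01,  1.70778123e+02]))
-1 (array([243.94989109, 525.89256337, -53.71682825]), array([-0.09995497, -0.01848022, -9.2218108 ]))
```

{"op": "play_rows", "data": {
  "deltas": [
    {"x":20,"y":40,"z":0,"wz":-1,"fingers":-0.4},
    {"x":44,"y":95,"z":0,"wz":-2,"fingers":-0.4},
    {"x":68,"y":150,"z":0,"wz":-3,"fingers":-0.4},
    {"x":94,"y":205,"z":0,"wz":-4,"fingers":-0.4},
    {"x":120,"y":260,"z":0,"wz":-5,"fingers":-0.4},
    {"x":145,"y":315,"z":-5,"wz":-6,"fingers":-0.4},
    {"x":170,"y":370,"z":-15,"wz":-7,"fingers":-0.4},
    {"x":195,"y":425,"z":-25,"wz":-8,"fingers":-0.4},
    {"x":220,"y":475,"z":-40,"wz":-9,"fingers":-0.4},
    {"x":238,"y":510,"z":-50,"wz":-9.2,"fingers":-0.4},
    {"x":244,"y":526,"z":-54,"wz":-9.2,"fingers":-0.4},
    {"x":244,"y":526,"z":-54,"wz":-9.2,"fingers":-0.4},
    {"x":244,"y":526,"z":-54,"wz":-9.2,"fingers":-0.4},
    {"x":244,"y":526,"z":-54,"wz":-9.2,"fingers":-0.4}
  ]
}}

```text
schema error: expected keys wx, wy, wz, x, y, z, fingers
```

Run:
```python
from h import *
c=grab('wrist'); save(c,'w1.png'); print(c['s']['tool_pos'],c['s']['time'],c['s']['width'])
```

```text
[ 0.19405011 -0.64589256  0.21371683] 0.15 0.9967258048286363
```

View pics/w1.png

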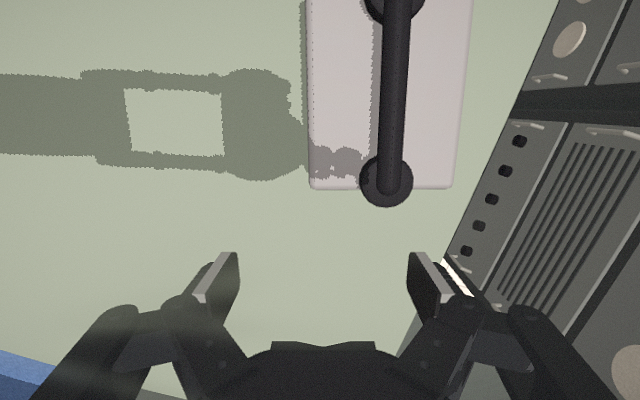

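The call was refused because every row needs all the keys. The picture is unchanged.

{"op": "play_rows", "data": {
  "deltas": [
    {"wx":0,"wy":0,"wz":-1,"x":20,"y":40,"z":0,"fingers":-0.4},
    {"wx":0,"wy":0,"wz":-2,"x":44,"y":95,"z":0,"fingers":-0.4},
    {"wx":0,"wy":0,"wz":-3,"x":68,"y":150,"z":0,"fingers":-0.4},
    {"wx":0,"wy":0,"wz":-4,"x":94,"y":205,"z":0,"fingers":-0.4},
    {"wx":0,"wy":0,"wz":-5,"x":120,"y":260,"z":0,"fingers":-0.4},
    {"wx":0,"wy":0,"wz":-6,"x":145,"y":315,"z":-5,"fingers":-0.4},
    {"wx":0,"wy":0,"wz":-7,"x":170,"y":370,"z":-15,"fingers":-0.4},
    {"wx":0,"wy":0,"wz":-8,"x":195,"y":425,"z":-25,"fingers":-0.4},
    {"wx":0,"wy":0,"wz":-9,"x":220,"y":475,"z":-40,"fingers":-0.4},
    {"wx":0,"wy":0,"wz":-9.2,"x":238,"y":510,"z":-50,"fingers":-0.4},
    {"wx":0,"wy":0,"wz":-9.2,"x":244,"y":526,"z":-54,"fingers":-0.4},
    {"wx":0,"wy":0,"wz":-9.2,"x":244,"y":526,"z":-54,"fingers":-0.4},
    {"wx":0,"wy":0,"wz":-9.2,"x":244,"y":526,"z":-54,"fingers":-0.4},
    {"wx":0,"wy":0,"wz":-9.2,"x":244,"y":526,"z":-54,"fingers":-0.4}
  ]
}}

```text
time: 1.95
tool_pos: [0.4381, -0.1214, 0.1611]
tcp_rot: [2.155, 0.14, -2.154]
wrist_force: [-0.1, -0.4, 0.4]
width: 0.692
```

Run:
```python
from h import *
c=grab('wrist'); save(c,'w2.png'); print(c['s']['tool_pos'],c['s']['time'],c['s']['width'])
```

```text
[ 0.43810018 -0.12137528  0.16112604] 1.95 0.6916417308620869
```

View pics/w2.png

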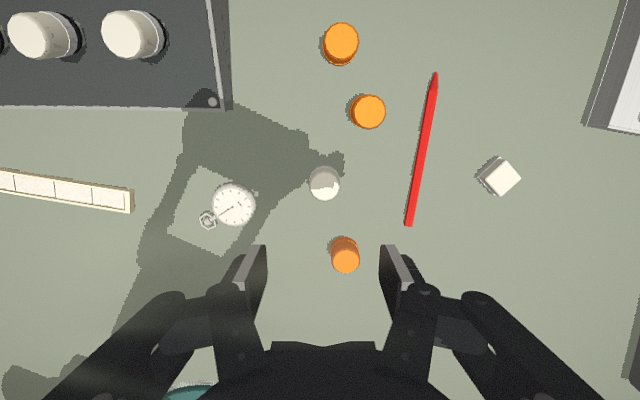

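The wrist image shows the white cap at (325,183). The oranges are at (341,42), (368,111) and (345,255), the pencil runs from (435,75) to (409,225), and the stopwatch is at (232,205). The unit's front edge is nearly horizontal, so the jaw yaw fits.

Run:
```python
from h import *
c=load('wrist'); save(c,'w2c.png',(290,150,360,220),8); save(c,'w2d.png',(0,0,240,120),3)
P=cloud(c)
q=P[165:203,305:347]; im=c['frame'][165:203,305:347].astype(int)
m=(q[...,2]>0.028)&(q[...,2]<0.036)
print('crown', q[m].mean(0).round(4), np.ptp(q[m],axis=0).round(4), m.sum())
a=[onplane(c,u,v,0.028) for u,v in [(20,107),(215,107)]]; print(a)
for u,v in [(20,107),(215,107),(20,100),(200,100)]: print(pt(c,u,v).round(4))
```

```text
crown [ 0.4395 -0.1219  0.0315] [0.0311 0.0319 0.0055] 711
[array([0.48097824, 0.19388821, 0.028     ]), array([ 0.50286223, -0.00685658,  0.028     ])]
[0.4812 0.1923 0.0295]
[ 0.503  -0.008   0.0312]
[0.4883 0.1887 0.0319]
[0.5077 0.0061 0.0324]
```

View pics/w2c.png

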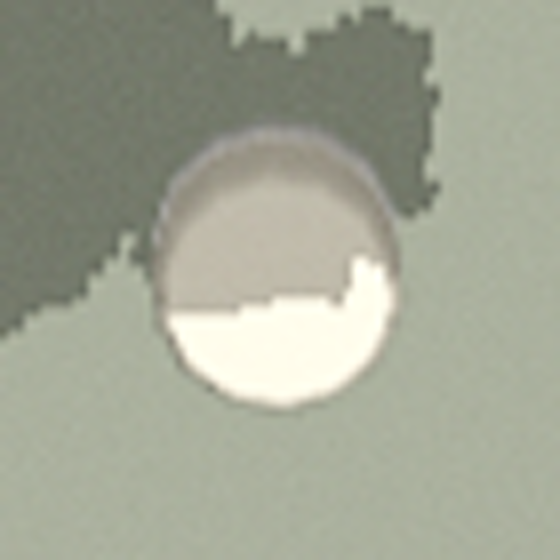

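View pics/w2d.png

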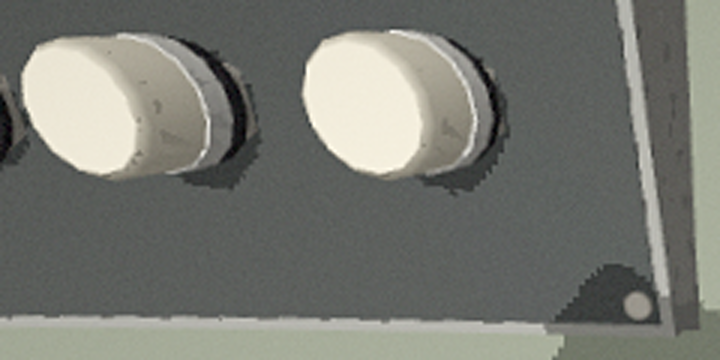

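Run:
```python
from h import *
c=load('wrist'); print(onplane(c,325,186.6,.031), onplane(c,325,186.0,.031))
s=monitor.read_state()
p=onplane(c,325,186.3,.031); p[2]=.028
print(plan(s,p,tgt(6.5,0)[1]), s['tool_pos'])
```

```text
[ 0.43811419 -0.12298839  0.031     ] [ 0.43874818 -0.12290484  0.031     ]
(array([   0.33154143,   -1.57618968, -133.09357043]), array([ 0.01942941,  0.02658204, -0.93634561])) [ 0.43809975 -0.12137042  0.16109357]
```

{"op": "play_rows", "data": {
  "deltas": [
    {"wx":0,"wy":0,"wz":-1,"x":0.5,"y":-1.5,"z":-30,"fingers":-0.4},
    {"wx":0,"wy":0,"wz":-1,"x":0.7,"y":-1.5,"z":-65,"fingers":-0.4},
    {"wx":0,"wy":0,"wz":-1,"x":0.7,"y":-1.5,"z":-95,"fingers":-0.4},
    {"wx":0,"wy":0,"wz":-1,"x":0.7,"y":-1.5,"z":-115,"fingers":-0.4},
    {"wx":0,"wy":0,"wz":-1,"x":0.7,"y":-1.5,"z":-127,"fingers":-0.4},
    {"wx":0,"wy":0,"wz":-1,"x":0.7,"y":-1.5,"z":-132,"fingers":-0.4},
    {"wx":0,"wy":0,"wz":-1,"x":0.7,"y":-1.5,"z":-132,"fingers":-0.4},
    {"wx":0,"wy":0,"wz":-1,"x":0.7,"y":-1.5,"z":-132,"fingers":-0.4}
  ]
}}

```text
time: 3.0
tool_pos: [0.4397, -0.1223, 0.0297]
tcp_rot: [2.164, 0.122, -2.161]
wrist_force: [-0.7, -0.5, 0.1]
width: 0.7
```

Run:
```python
from h import *
c=grab('wrist'); save(c,'w3.png'); print(c['s']['tool_pos'],c['s']['time'],c['s']['width'],c['s']['wrist_force'])
```

```text
[ 0.43971377 -0.12228042  0.02965233] 3.0 0.7000482296308737 [-0.65433304 -0.47024627  0.08095908]
```

View pics/w3.png

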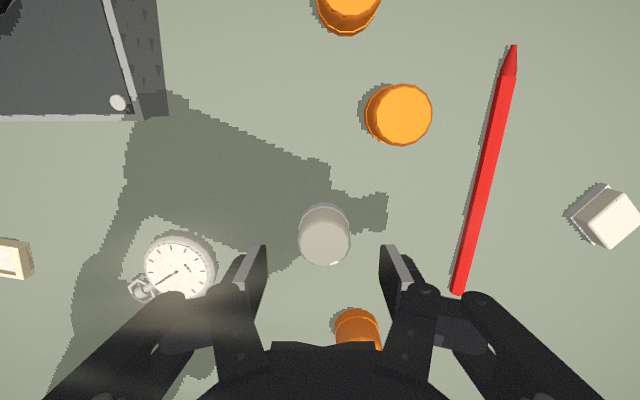

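```bash
cat >> h.py <<'E'
def proj(c,p):
    V=np.linalg.inv(cam2world(c)); q=V[:3,:3]@np.asarray(p)+V[:3,3]; x=q[:2]/q[2]; x=x*(1+float(c['k1'])*(x@x)); return (c['K']@np.array([x[0],x[1],1]))[:2],q[2]
E
python3 - <<'E'
from h import *
c=load('wrist'); T=np.linalg.inv(c['tool_from_camera'])
for t in [(0.003,0,0),(0.022,0,0),(0,0,0),(.015,.03,.011),(.015,.03,-.011),(0,.03,.011),(0,.03,-.011)]:
    Tw=np.eye(4);Tw[:3,:3]=R.from_rotvec(c['tr']).as_matrix();Tw[:3,3]=c['tp']
    print(t,proj(c,Tw[:3,:3]@np.array(t)+Tw[:3,3])[0].round(1))
P=cloud(c); q=P[200:270,290:360]; m=(q[...,2]>.029)&(q[...,2]<.034); print(q[m].mean(0),m.sum(),np.ptp(q[m],axis=0))
save(c,'w3c.png',(220,190,430,300),3)
print(onplane(c,325,238,.031))
E
```

```text
(0.003, 0, 0) [323.8 239.2]
(0.022, 0, 0) [323.8 227.1]
(0, 0, 0) [323.9 241.3]
(0.015, 0.03, 0.011) [368.8 246.4]
(0.015, 0.03, -0.011) [370.5 215.5]
(0, 0.03, 0.011) [372.5 257.4]
(0, 0.03, -0.011) [374.4 224.3]
[ 0.4403894  -0.12200699  0.03153902] 1994 [0.03179261 0.03246138 0.0049512 ]
[ 0.44257335 -0.12263605  0.031     ]
```

View pics/w3c.png

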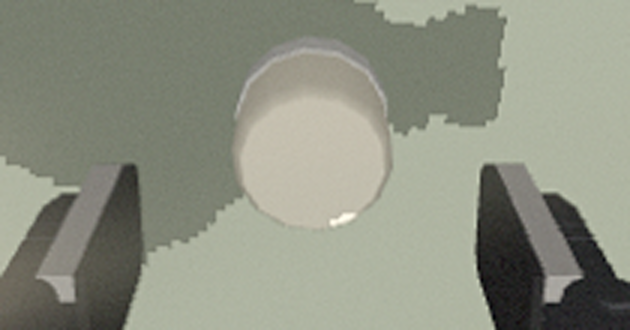

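Run:
```python
from h import *
c=load('wrist'); T=c['tool_from_camera']
def tool(u,v):
    r=ray(c,u,v)*c['depth'][int(v),int(u)]; return (T[:3,:3]@r+T[:3,3])*1000
for x,y in [(490,170),(510,172),(520,220),(540,250),(565,275),(550,272),(485,200),(482,240),(500,240),(500,300),(520,320),(550,300),(100,170),(125,175),(60,270),(120,230)]:
    u,v=220+x/3,190+y/3; print((x,y),tool(u,v).round(1))
P=cloud(c);
```

```text
(490, 170) [-28.7  29.7 -10.7]
(510, 172) [-29.9  32.7 -10.9]
(520, 220) [-44.8  31.  -10.5]
(540, 250) [-54.   31.6 -11. ]
(565, 275) [-58.7  33.9 -10.1]
(550, 272) [-58.5  31.9 -10.4]
(485, 200) [-27.7  29.4  -4.6]
(482, 240) [-26.7  29.6   3.8]
(500, 240) [-40.1  29.4  -4.2]
(500, 300) [-42.   29.7   5.4]
(520, 320) [-55.4  29.3  -0.6]
(550, 300) [-59.8  31.9  -6.9]
(100, 170) [-28.2 -35.5 -10.5]
(125, 175) [-31.7 -30.6 -11.3]
(60, 270) [-59.  -33.9 -11.1]
(120, 230) [-36.6 -30.9  -4. ]
```

The wrist depth puts the fingertips about 28 mm behind the TCP, not 22 mm ahead as the text says. I'll check this with the fixed cameras before closing.

Run:
```python
from h import *
c=grab('side'); print(proj(c,[.4397,-.1223,.03])); save(c,'d3.png',(290,110,430,230),5)
c=grab('scene'); print(proj(c,[.4397,-.1223,.03])); save(c,'s3.png',(200,130,340,250),5)
```

```text
(array([360.61055717, 196.16198943]), np.float64(1.1121885363137134))
(array([273.65276758, 208.83885414]), np.float64(1.1861813338239167))
```

View pics/d3.png

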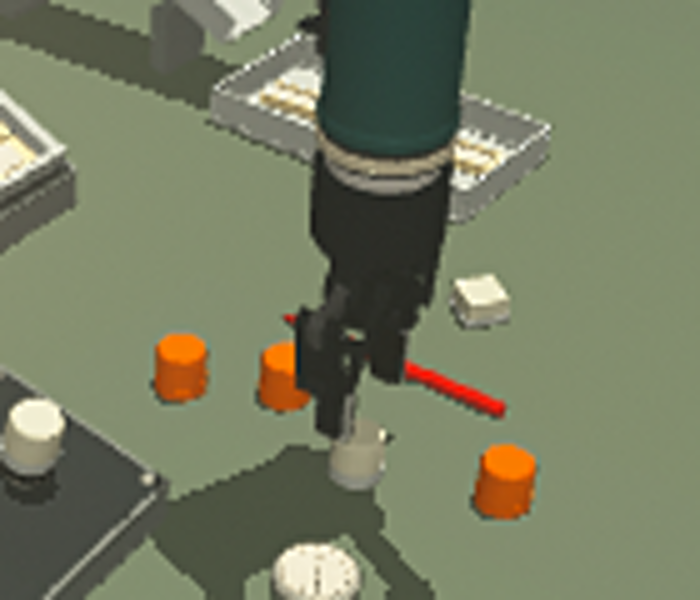

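View pics/s3.png

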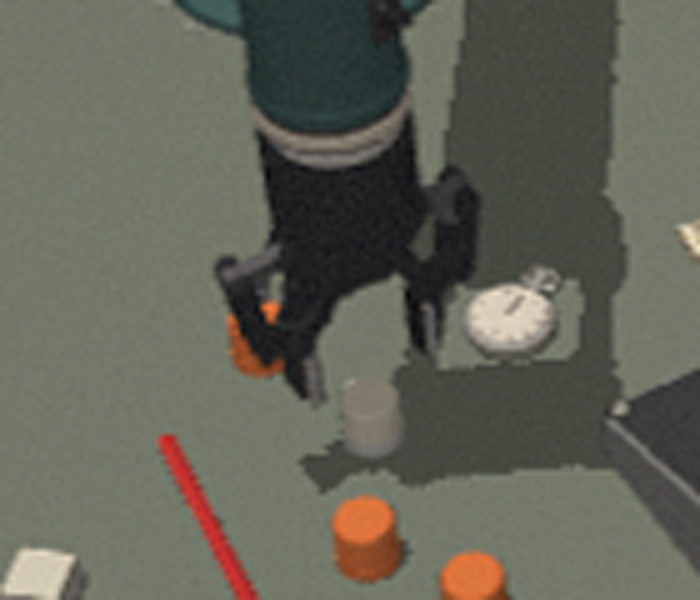

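Both fixed cameras confirm it: the tips are still level with the cap's crown, with the cap at (360,455)/5 in the side crop. The fingertips really end about 28 mm behind the reported TCP at this opening, so I go by that and descend about 45 mm more.

{"op": "play_rows", "data": {
  "deltas": [
    {"wx":0,"wy":0,"wz":0,"x":0,"y":0,"z":-15,"fingers":-0.4},
    {"wx":0,"wy":0,"wz":0,"x":0,"y":0,"z":-28,"fingers":-0.4},
    {"wx":0,"wy":0,"wz":0,"x":0,"y":0,"z":-36,"fingers":-0.4},
    {"wx":0,"wy":0,"wz":0,"x":0,"y":0,"z":-42,"fingers":-0.4},
    {"wx":0,"wy":0,"wz":0,"x":0,"y":0,"z":-44,"fingers":-0.4},
    {"wx":0,"wy":0,"wz":0,"x":0,"y":0,"z":-44,"fingers":-0.4}
  ]
}}

```text
time: 3.9
tool_pos: [0.439, -0.122, -0.0152]
tcp_rot: [2.163, 0.123, -2.163]
wrist_force: [-0.1, 0.4, -0.3]
width: 0.703
```

Run:
```python
from h import *
c=grab('wrist'); save(c,'w4.png'); print(c['s']['tool_pos'],c['s']['time'],c['s']['width'],c['s']['wrist_force'])
c=grab('scene');save(c,'s4.png',(200,130,340,250),5)
```

```text
[ 0.43899588 -0.12198779 -0.01522762] 3.9 0.7032176704460203 [-0.11494152  0.37704033 -0.32414864]
```

View pics/w4.png

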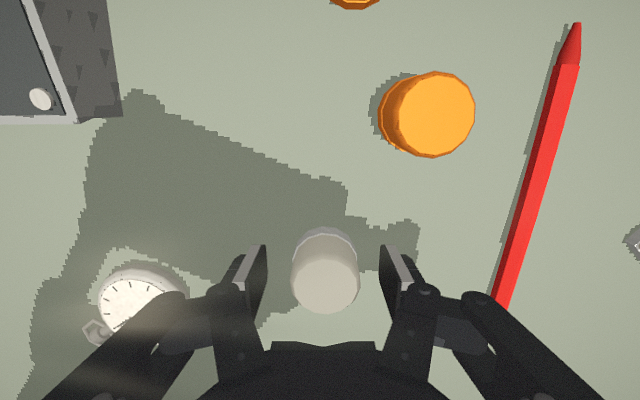

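View pics/s4.png

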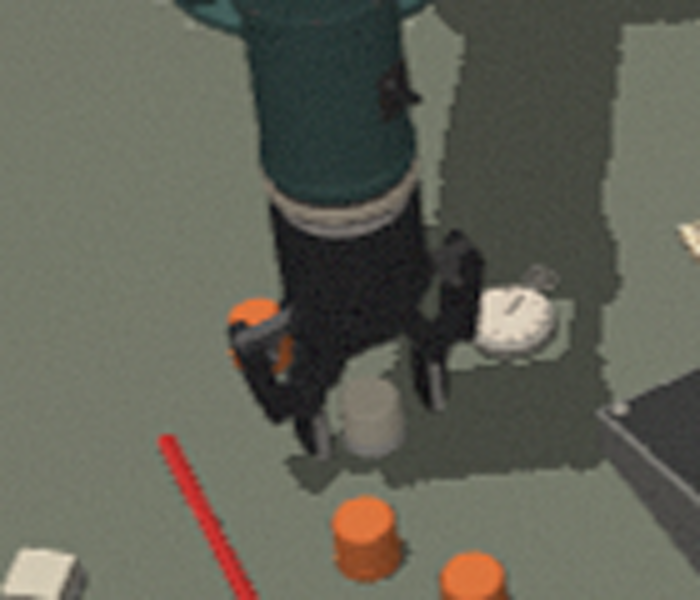

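The cap now stands between the pads. Closing.

{"op": "play_rows", "data": {
  "deltas": [
    {"wx":0,"wy":0,"wz":0,"x":0,"y":0,"z":0,"fingers":0.0},
    {"wx":0,"wy":0,"wz":0,"x":0,"y":0,"z":0,"fingers":0.1},
    {"wx":0,"wy":0,"wz":0,"x":0,"y":0,"z":0,"fingers":0.4},
    {"wx":0,"wy":0,"wz":0,"x":0,"y":0,"z":0,"fingers":0.6},
    {"wx":0,"wy":0,"wz":0,"x":0,"y":0,"z":0,"fingers":0.8},
    {"wx":0,"wy":0,"wz":0,"x":0,"y":0,"z":0,"fingers":1},
    {"wx":0,"wy":0,"wz":0,"x":0,"y":0,"z":0,"fingers":1}
  ],
  "grip_force": 70
}}

```text
time: 4.88
tool_pos: [0.4395, -0.1222, -0.0147]
tcp_rot: [2.164, 0.123, -2.162]
wrist_force: [-0.8, -0.2, 5.4]
width: 0.375
```

```bash
cat >> h.py <<'E'
def toolpt(c,u,v,d=None):
    if d is None: d=c['depth'][int(v),int(u)]
    T=c['tool_from_camera']; r=ray(c,u,v)*d; return (T[:3,:3]@r+T[:3,3])*1000
E
python3 - <<'E'
from h import *
c=grab('wrist'); save(c,'w5.png',(230,190,420,330),4); print(c['s']['tool_pos'],c['s']['time'],c['s']['width'],c['s']['wrist_force'])
c=load('wrist'); P=cloud(c); q=P[230:320,285:365]; m=(q[...,2]>.029)&(q[...,2]<.034); print(q[m].mean(0),m.sum(),np.ptp(q[m],axis=0))
E
```

```text
[ 0.43946834 -0.12216547 -0.01467285] 4.875 0.37539734089921095 [-0.78312201 -0.17433455  5.41841707]
[ 0.44106498 -0.12133424  0.03157813] 3493 [0.0318534  0.03518981 0.00496914]
```

View pics/w5.png

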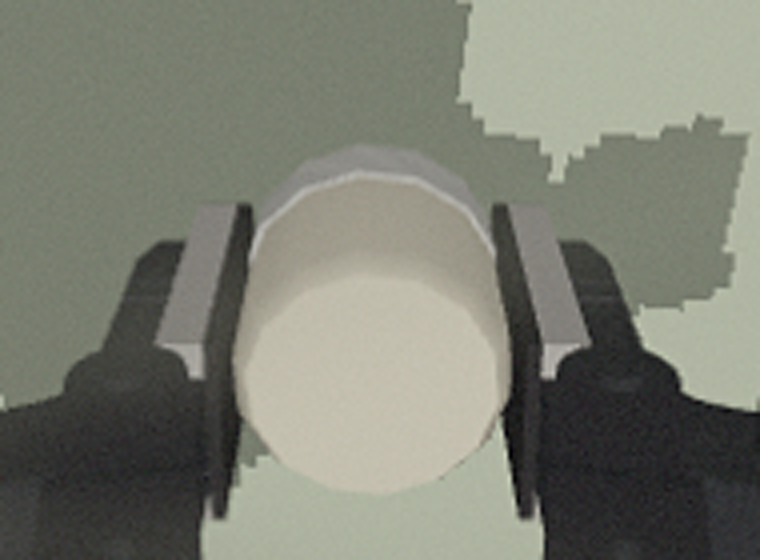

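The cap is gripped (width 0.375) and looks square between the pads. Lifting gently before going across.

{"op": "play_rows", "data": {
  "deltas": [
    {"wx":0,"wy":0,"wz":0,"x":0,"y":0,"z":5,"fingers":1},
    {"wx":0,"wy":0,"wz":0,"x":0,"y":0,"z":15,"fingers":1},
    {"wx":0,"wy":0,"wz":0,"x":0,"y":0,"z":35,"fingers":1},
    {"wx":0,"wy":0,"wz":0,"x":0,"y":0,"z":60,"fingers":1},
    {"wx":0,"wy":0,"wz":0,"x":0,"y":0,"z":90,"fingers":1},
    {"wx":0,"wy":0,"wz":0,"x":0,"y":0,"z":115,"fingers":1},
    {"wx":0,"wy":0,"wz":0,"x":10,"y":25,"z":135,"fingers":1},
    {"wx":0.2,"wy":-2,"wz":0,"x":22,"y":65,"z":140,"fingers":1},
    {"wx":0.5,"wy":-4.5,"wz":0,"x":34,"y":110,"z":140,"fingers":1},
    {"wx":0.8,"wy":-7.5,"wz":0,"x":46,"y":155,"z":140,"fingers":1},
    {"wx":1.1,"wy":-10,"wz":0,"x":58,"y":200,"z":138,"fingers":1},
    {"wx":1.4,"wy":-12.5,"wz":0,"x":70,"y":245,"z":135,"fingers":1},
    {"wx":1.6,"wy":-14.5,"wz":0,"x":80,"y":285,"z":130,"fingers":1},
    {"wx":1.65,"wy":-14.9,"wz":0,"x":85,"y":308,"z":125,"fingers":1},
    {"wx":1.65,"wy":-14.9,"wz":0,"x":87,"y":316,"z":123,"fingers":1},
    {"wx":1.65,"wy":-14.9,"wz":0,"x":87,"y":316,"z":123,"fingers":1},
    {"wx":1.65,"wy":-14.9,"wz":0,"x":87,"y":316,"z":123,"fingers":1}
  ]
}}

```text
time: 7.05
tool_pos: [0.5259, 0.1932, 0.1079]
tcp_rot: [2.435, 0.136, -1.869]
wrist_force: [-0.2, 0.5, -1.2]
width: 0.375
```

Run:
```python
from h import *
c=grab('wrist'); save(c,'w6.png'); s=c['s']; print(s['tool_pos'],s['time'],s['width'],s['wrist_force'],s['q'].round(2)); print(R.from_rotvec(s['tcp_rot']).as_matrix().round(3).tolist())
c=grab('scene'); save(c,'s6.png',(320,100,460,250),5)
c=grab('side'); save(c,'d6.png',(200,130,340,270),5)
```

```text
[0.52586512 0.19315353 0.10792621] 7.05 0.37529664911175975 [-0.20366702  0.45353583 -1.18162303] [ 0.35 -0.02  2.15 -0.09  0.75  1.86]
[[0.257, 0.113, -0.96], [0.028, -0.994, -0.109], [-0.966, 0.001, -0.258]]
```

View pics/w6.png

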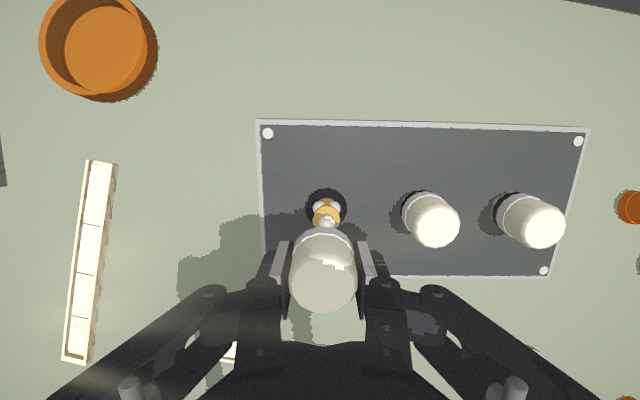

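View pics/s6.png

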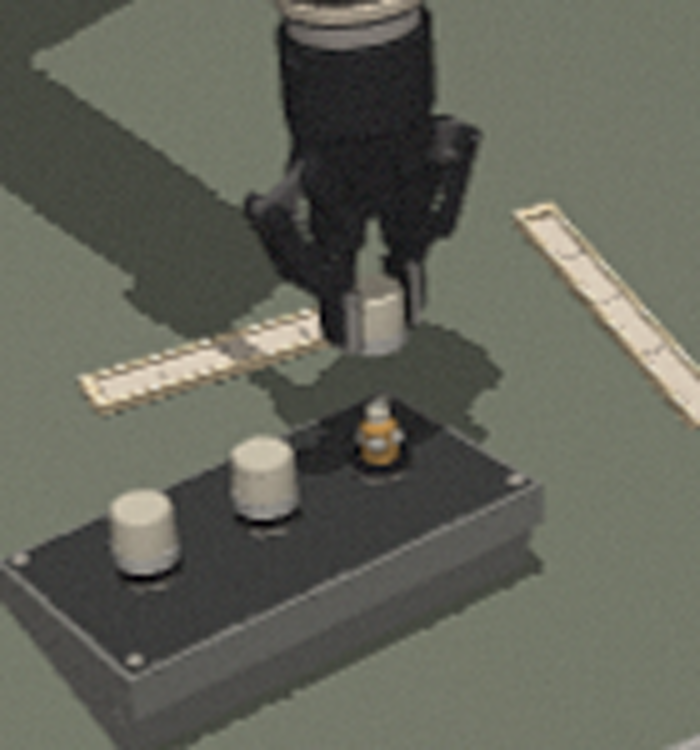

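View pics/d6.png

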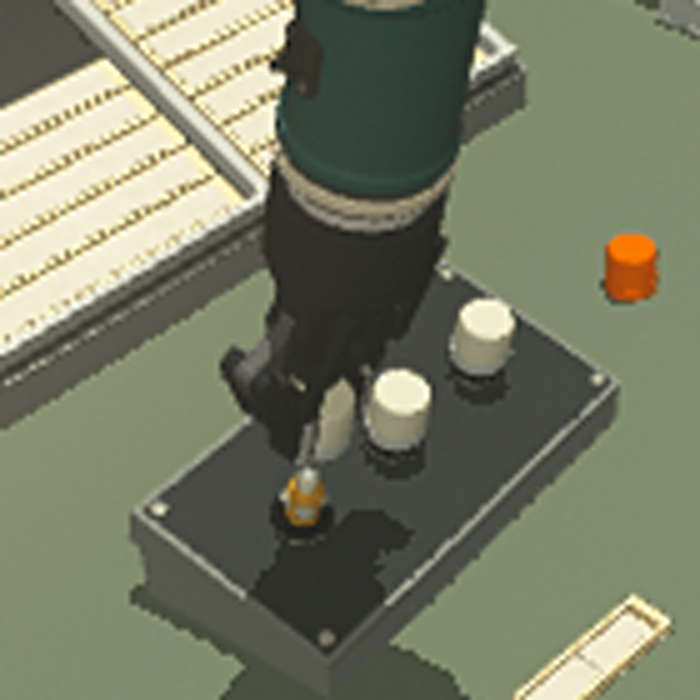

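The wrist view shows the lampholder at (326,212) just past the held cap's skirt. Next I'll measure the panel plane, flange, barrel and held cap, all in the tool frame.

Run:
```python
from h import *
c=load('wrist'); save(c,'w6c.png',(280,165,375,320),5)
T=c['tool_from_camera']
W=cloud(c); Rt=R.from_rotvec(c['tr']).as_matrix(); Q=(W-c['tp'])@Rt*1000  # tool coords mm
np.save('Q6.npy',Q)
def fit(q,thr):
    for _ in range(6):
        cc=q.mean(0); n=np.linalg.svd(q-cc,full_matrices=False)[2][2]; n*=-np.sign(n[0]); d=(q-cc)@n; q=q[abs(d)<max(thr,1.5*d.std())]
    return n,cc,d.std(),len(q)
q=np.vstack([Q[140:180,275:570].reshape(-1,3),Q[180:260,470:490].reshape(-1,3),Q[180:240,275:300].reshape(-1,3)])
n,cc,sd,N=fit(q,1); print('panel n(tool)',n.round(4),cc.round(1),sd,N,'world n',(Rt@n).round(4),'world c',(Rt@cc/1000+c['tp']).round(4))
# heights above panel
H=(Q-cc)@n
q=Q[255:318,285:362]; m=(q[...,0]<-42)&(q[...,0]>-52); print('crown',q[m].mean(0),np.ptp(q[m],axis=0),fit(q[m],.5)[:3])
h=H[185:240,300:350]
qq=Q[185:240,300:350]
for lo,hi in [(8,12),(12,20),(20,30),(30,37),(37,45)]:
    m=(h>lo)&(h<hi); 
    if m.sum(): print(lo,hi,m.sum(),qq[m].mean(0).round(1),qq[m].min(0).round(1),qq[m].max(0).round(1))
```

```text
panel n(tool) [-1.0e+00 -2.4e-03 -8.0e-04] [ 63.4  72.1 -29.7] 0.4939140563536295 12927 world n [-0.2564 -0.0255  0.9662] world c [0.5787 0.1266 0.0545]
crown [-46.25135906  -0.65410427  -1.83637995] [ 9.93214447 34.56325345 30.58543602] (array([-0.99994041,  0.00446022, -0.00996372]), array([-46.40591161,  -0.74854563,  -0.6639814 ]), np.float64(0.27331912941188996))
8 12 530 [54.5  1.7 -7.9] [ 51.6 -13.9 -18.8] [55.5 17.6  9.4]
12 20 29 [ 47.3   1.6 -11.5] [ 43.5  -4.1 -12.6] [ 51.4   9.1 -10.7]
20 30 327 [37.6  1.4 -7.4] [ 33.5  -8.7 -12.9] [43.4 12.1  6.8]
30 37 178 [31.7  1.7 -5.7] [ 26.5  -6.2 -10.8] [33.5 10.2  3. ]
37 45 157 [23.2  1.6 -4.4] [19.6 -3.2 -7.9] [26.5  7.1 -0.2]
```

View pics/w6c.png

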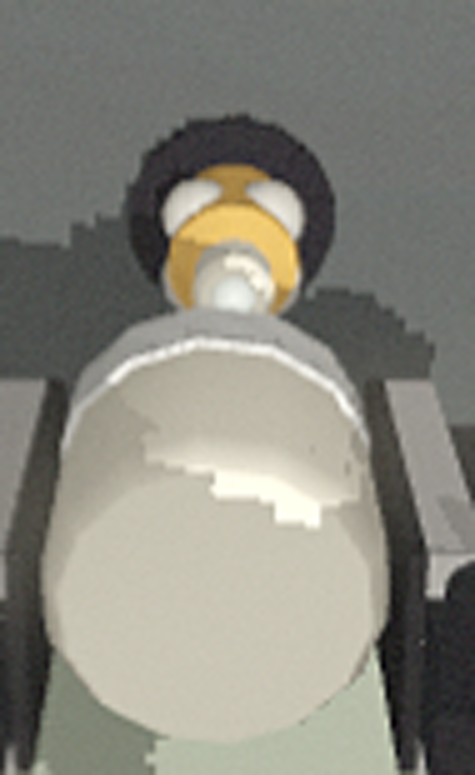

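```bash
cat > fit.py <<'E'
from h import *
from scipy.optimize import least_squares
def circ(yz,r): # surface points on cylinder of radius r about tool x
    f=lambda p: np.hypot(yz[:,0]-p[0],yz[:,1]-p[1])-r
    s=least_squares(f,yz.mean(0)+[0,r/2],loss='soft_l1',f_scale=.3); return s.x.round(2), np.abs(f(s.x)).mean().round(2), len(yz)
def disc(yz,r): # filled disc: penalise points outside + boundary
    import cv2
    (a,b),rr=cv2.minEnclosingCircle(yz.astype(np.float32)); return (round(a,2),round(b,2),round(rr,2))
E
python3 - <<'E'
from fit import *
Q=np.load('Q6.npy'); 
q=Q[225:320,285:362].reshape(-1,3)
for lo,hi,r in [(-42,-36,17),(-36,-28,17),(-28,-18,17),(-42,-18,17)]:
    m=(q[:,0]>lo)&(q[:,0]<hi)&(np.abs(q[:,1]+.7)<12); print('cap side',lo,hi,circ(q[m][:,1:],r))
m=(q[:,0]<-45)&(q[:,0]>-48); print('crown disc',disc(q[m][:,1:],17),m.sum())
e=q[m]; print(np.percentile(e[:,2],[0.5,99.5]),np.percentile(e[:,1],[.5,99.5]))
q=Q[180:242,295:355].reshape(-1,3); x=q[:,0]
for lo,hi,r in [(24,30,5.5),(20.5,24,5.5)]:
    m=(x>lo)&(x<hi)&(abs(q[:,1]-1.7)<5);print('pin',lo,hi,circ(q[m][:,1:],r))
m=(x>20)&(x<23.5); print('pin top',np.percentile(q[m],[1,99],axis=0).round(1))
m=(x>34)&(x<52)&(abs(q[:,1]-1.7)<3.5); print('barrel between balls',circ(q[m][:,1:],9.3))
m=(x>51.5)&(x<55.5); print('flange',disc(q[m][:,1:],16.5),np.percentile(q[m],[1,50,99],axis=0).round(1))
u=Q[185:215,300:352];
E
```

```text
cap side -42 -36 (array([-0.72,  0.83]), np.float64(0.23), 298)
cap side -36 -28 (array([-0.76,  0.89]), np.float64(0.23), 330)
cap side -28 -18 (array([-0.69,  0.38]), np.float64(0.36), 427)
cap side -42 -18 (array([-0.71,  0.7 ]), np.float64(0.33), 1055)
crown disc (-0.43, -0.73, 19.85) 3098
[-15.19730425  13.93193785] [-16.78659944  15.34183016]
pin 24 30 (array([ 1.61, -2.16]), np.float64(0.29), 67)
pin 20.5 24 (array([1.2 , 0.69]), np.float64(1.16), 111)
pin top [[20.5 -2.6 -7.1]
 [23.5  6.3 -0.8]]
barrel between balls (array([ 1.74, -2.25]), np.float64(0.31), 77)
flange (1.68, -2.67, 16.26) [[ 52.6 -13.7 -18. ]
 [ 54.6   1.9  -9.9]
 [ 55.5  17.5   7.6]]
```

Run:
```python
from fit import *
Q=np.load('Q6.npy'); q=Q[225:320,285:362].reshape(-1,3)
for lo,hi,r in [(-44,-38,16),(-38,-32,16),(-32,-26,16),(-26,-23,17),(-23,-20,17),(-20,-16,17),(-44,-26,16),(-24,-15,17)]:
    m=(q[:,0]>lo)&(q[:,0]<hi)&(np.abs(q[:,1]+.7)<13); print('cap side',lo,hi,circ(q[m][:,1:],r), q[m][:,2].min().round(1))
    yz=q[m][:,1:]; s=least_squares(lambda p:np.hypot(yz[:,0]-p[0],yz[:,1]-p[1])-p[2],[0,0,16.],loss='soft_l1',f_scale=.3); print('   free',s.x.round(2))
```

```text
cap side -44 -38 (array([-0.67, -0.2 ]), np.float64(0.29), 394) -16.9
   free [-0.67 -0.16 16.04]
cap side -38 -32 (array([-0.74, -0.25]), np.float64(0.23), 281) -16.7
   free [-0.74  0.09 16.31]
cap side -32 -26 (array([-0.72, -0.25]), np.float64(0.21), 262) -17.1
   free [-0.71  0.07 16.29]
cap side -26 -23 (array([-0.62,  0.48]), np.float64(0.38), 176) -17.6
   free [-0.62 -0.54 16.09]
cap side -23 -20 (array([-0.63,  0.13]), np.float64(0.25), 110) -17.4
   free [-0.65 -0.37 16.55]
cap side -20 -16 (array([-0.68,  0.11]), np.float64(0.18), 143) -17.4
   free [-0.68 -0.05 16.86]
cap side -44 -26 (array([-0.71, -0.23]), np.float64(0.25), 937) -17.1
   free [-0.7  -0.06 16.15]
cap side -24 -15 (array([-0.64,  0.14]), np.float64(0.24), 313) -17.6
   free [-0.65 -0.24 16.66]
```

Relative to the held cap, the lamp axis is off by (+2.4, −2.2) mm in tool y and z, and the flange is 68.7 mm below the rim. The tilts agree to within 0.2°. I correct sideways and advance 43 mm, which leaves the rim about 25 mm above the flange.

{"op": "play_rows", "data": {
  "deltas": [
    {"wx":0,"wy":0,"wz":0,"x":2.4,"y":-2.2,"z":0.6,"fingers":1},
    {"wx":0,"wy":0,"wz":0,"x":5,"y":-1.9,"z":-9.1,"fingers":1},
    {"wx":0,"wy":0,"wz":0,"x":7.5,"y":-1.6,"z":-18.7,"fingers":1},
    {"wx":0,"wy":0,"wz":0,"x":10.1,"y":-1.4,"z":-28.4,"fingers":1},
    {"wx":0,"wy":0,"wz":0,"x":12.2,"y":-1.1,"z":-36.1,"fingers":1},
    {"wx":0,"wy":0,"wz":0,"x":13.5,"y":-1,"z":-41,"fingers":1},
    {"wx":0,"wy":0,"wz":0,"x":13.5,"y":-1,"z":-41,"fingers":1},
    {"wx":0,"wy":0,"wz":0,"x":13.5,"y":-1,"z":-41,"fingers":1}
  ]
}}

```text
time: 8.2
tool_pos: [0.5396, 0.1931, 0.0671]
tcp_rot: [2.435, 0.138, -1.868]
wrist_force: [-0.6, -0.1, 0.2]
width: 0.377
```

```bash
cat > look.py <<'E'
from fit import *
import sys
t=sys.argv[1]
c=grab('wrist'); save(c,'w%s.png'%t,(200,130,460,330),3); s=c['s']; print(s['tool_pos'].round(4),s['time'],s['width'],s['wrist_force'].round(1),s['torque'].round(2))
Rt=R.from_rotvec(s['tcp_rot']).as_matrix(); print('toolx',Rt[:,0].round(4),'y',Rt[:,1].round(4))
# cap axis & panel plane in world->tool from saved seat estimate
if len(sys.argv)>2:
    c=grab('scene'); save(c,'s%s.png'%t,(360,140,430,210),8)
    c=grab('side'); save(c,'d%s.png'%t,(225,180,305,250),8)
E
python3 look.py 7 a
python3 - <<'E'
from h import *
# seat in world from picture 6
tp=np.array([0.52586512,0.19315353,0.10792621]); Rt=R.from_rotvec([2.435,0.136,-1.869]).as_matrix()
seat=tp+Rt@np.array([53.4,1.68,-2.25])/1000; print('seat world',seat)
s=monitor.read_state(); Rn=R.from_rotvec(s['tcp_rot']).as_matrix(); d=Rn.T@(seat-s['tool_pos'])*1000; print('seat in tool now',d,'rim height',d[0]+15.3,'lateral err',d[1]+.7,d[2]+.05)
E
```

```text
[0.5396 0.1931 0.0671] 8.2 0.37655311984354584 [-0.6 -0.1  0.2] [-0.01  0.12  0.04]
toolx [ 0.2575  0.0286 -0.9658] y [ 1.135e-01 -9.935e-01  8.000e-04]
seat world [0.54193471 0.19323064 0.05692418]
seat in tool now [10.59605436  0.19963356  0.53390323] rim height 25.89605435502545 lateral err 0.899633561508698 0.5839032328284667
```

View pics/w7.png

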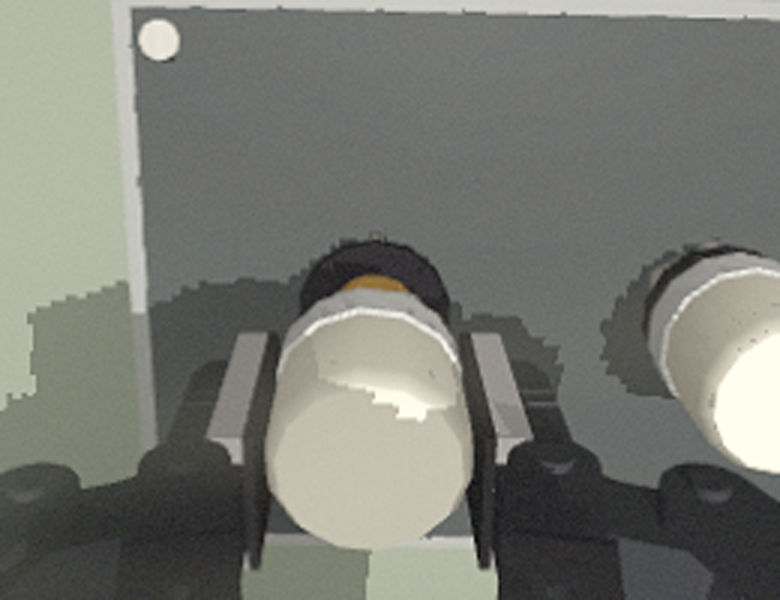

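View pics/s7.png

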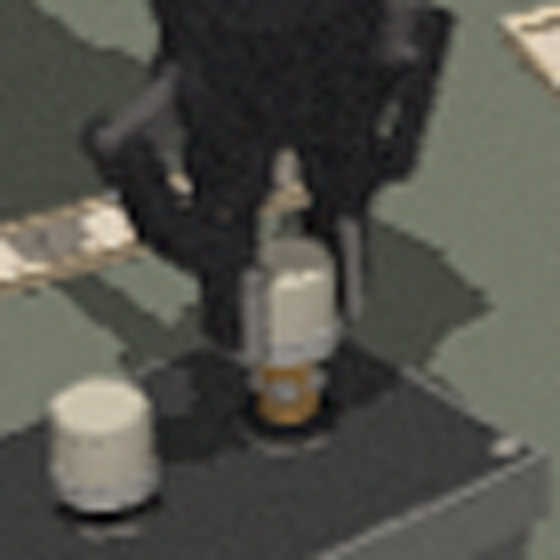

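View pics/d7.png

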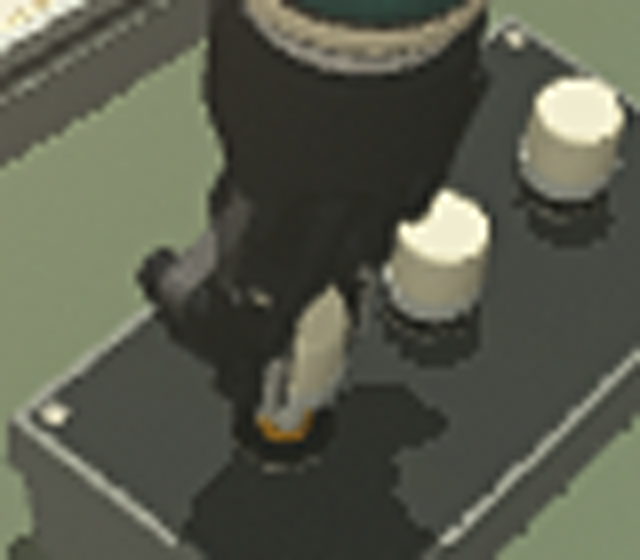

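In the wrist crop the flange ring is centred slightly right of the cap (about (375,290) against (368,400) in the crop). I'll refit both from this picture.

```bash
cat > refit.py <<'E'
from fit import *
c=load('wrist'); W=cloud(c); Rt=R.from_rotvec(c['tr']).as_matrix(); Q=(W-c['tp'])@Rt*1000
def plane(q):
    for _ in range(6):
        cc=np.median(q,0) if _==0 else q.mean(0); n=np.linalg.svd(q-cc,full_matrices=False)[2][2]; n*=-np.sign(n[0]); d=(q-cc)@n; q=q[abs(d)<max(1,1.5*d.std())]
    return n,cc
n,cc=plane(Q[145:200,320:450].reshape(-1,3)); print('n',n.round(4))
H=(Q-cc)@n; X0=lambda y,z: cc[0]-( (y-cc[1])*n[1]+(z-cc[2])*n[2])/n[0]
q=Q.reshape(-1,3); near=(np.hypot(q[:,1],q[:,2])<24)
xr=X0(0,0); print('panel x',xr,'flange x',xr-10)
cap=(near&(q[:,0]<-20)&(q[:,0]>-44)&(np.abs(q[:,1]+.7)<13)&(q[:,2]<0))
lo=cap&(q[:,0]<-26); print('cap lens',circ(q[lo][:,1:],16))
cr=near&(q[:,0]<-45)&(q[:,0]>-49); print('crown x',np.median(q[cr][:,0]))
h=H.reshape(-1); f=near&(h>7.5)&(h<11.5)
p=q[f][:,1:]
# outer edge: bin by angle
a=np.arctan2(p[:,1]+0,p[:,0]); r=np.hypot(p[:,0],p[:,1]); E=[]
for k in np.arange(-np.pi,0,.12):
    m=(a>=k)&(a<k+.12)
    if m.sum()>3: E.append(p[m][np.argmax(r[m])])
E=np.array(E); print(len(E)); print('flange edge',circ(E,16.5), len(p))
b=near&(h>14)&(h<30)&(np.abs(q[:,1])<5)&(q[:,0]>-12); print('barrel',b.sum(), circ(q[b][:,1:],9.3) if b.sum()>8 else '')
E
python3 refit.py
```

```text
n [-1.     -0.0039  0.0017]
panel x 20.660142946903918 flange x 10.660142946903918
cap lens (array([-0.68, -0.2 ]), np.float64(0.24), 928)
crown x -46.426471779725084
27
flange edge (array([0.29, 0.68]), np.float64(0.23), 27) 649
barrel 23 (array([-0.08,  0.33]), np.float64(0.27), 23)
```

Refit: about +0.8 mm in y and +0.6 mm in z still to correct, with the rim 26 mm above the flange. Correct and advance 8 mm in small steps to rim ≈ 18, then hold.

{"op": "play_rows", "data": {
  "deltas": [
    {"wx":0,"wy":0,"wz":0,"x":-0.5,"y":-0.9,"z":-0.1,"fingers":1},
    {"wx":0,"wy":0,"wz":0,"x":-0.5,"y":-0.9,"z":-0.1,"fingers":1},
    {"wx":0,"wy":0,"wz":0,"x":0,"y":-0.8,"z":-2,"fingers":1},
    {"wx":0,"wy":0,"wz":0,"x":0.5,"y":-0.8,"z":-4,"fingers":1},
    {"wx":0,"wy":0,"wz":0,"x":1,"y":-0.7,"z":-5.9,"fingers":1},
    {"wx":0,"wy":0,"wz":0,"x":1.5,"y":-0.7,"z":-7.8,"fingers":1},
    {"wx":0,"wy":0,"wz":0,"x":1.5,"y":-0.7,"z":-7.8,"fingers":1},
    {"wx":0,"wy":0,"wz":0,"x":1.5,"y":-0.7,"z":-7.8,"fingers":1}
  ]
}}

```text
time: 9.35
tool_pos: [0.5409, 0.1923, 0.0589]
tcp_rot: [2.434, 0.138, -1.868]
wrist_force: [-0.4, 1.2, 0.2]
width: 0.373
```

```bash
python3 look.py 8 a; python3 refit.py
```

```text
[0.5409 0.1923 0.0589] 9.35 0.3729849423742251 [-0.4  1.2  0.2] [-0.02  0.14  0.06]
toolx [ 0.257   0.0285 -0.966 ] y [ 1.134e-01 -9.935e-01  9.000e-04]
n [-1.     -0.0037  0.0012]
panel x 12.505169246366133 flange x 2.5051692463661333
cap lens (array([-0.71, -0.22]), np.float64(0.24), 939)
crown x -46.41798384233273
24
flange edge (array([-0.77, -0.28]), np.float64(0.18), 24) 597
barrel 0
```

View pics/w8.png

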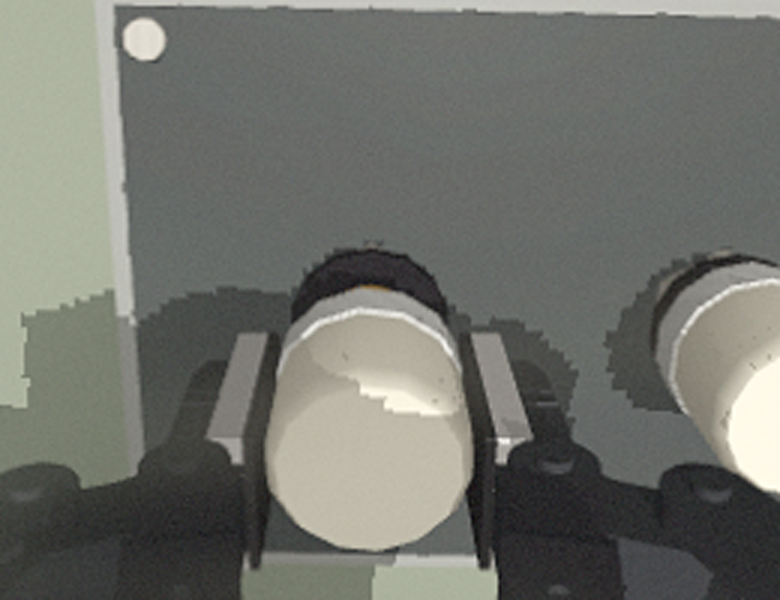

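View pics/s8.png

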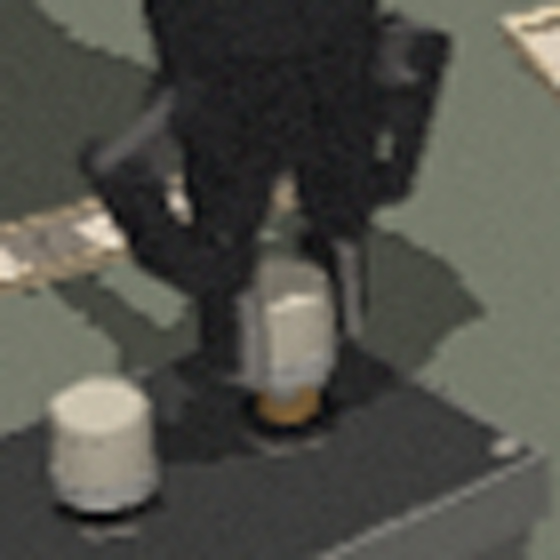

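The alignment is now within about 0.2 mm and the rim is about 18 mm above the flange with no contact force. I advance 2 mm onto the catches and hold.

{"op": "play_rows", "data": {
  "deltas": [
    {"wx":0,"wy":0,"wz":0,"x":0.2,"y":0,"z":-0.7,"fingers":1},
    {"wx":0,"wy":0,"wz":0,"x":0.35,"y":0,"z":-1.3,"fingers":1},
    {"wx":0,"wy":0,"wz":0,"x":0.5,"y":0,"z":-1.9,"fingers":1},
    {"wx":0,"wy":0,"wz":0,"x":0.5,"y":0,"z":-1.9,"fingers":1},
    {"wx":0,"wy":0,"wz":0,"x":0.5,"y":0,"z":-1.9,"fingers":1}
  ]
}}

```text
time: 10.12
tool_pos: [0.5413, 0.1923, 0.057]
tcp_rot: [2.434, 0.138, -1.868]
wrist_force: [0.1, 0.1, -0.7]
width: 0.371
```

```bash
python3 look.py 9; python3 refit.py
```

```text
[0.5413 0.1923 0.057 ] 10.125 0.3711303948550778 [ 0.1  0.1 -0.7] [0.01 0.13 0.05]
toolx [ 0.257   0.0285 -0.966 ] y [ 1.134e-01 -9.935e-01  9.000e-04]
n [-1.0e+00 -2.8e-03  3.0e-04]
panel x 10.463005099478602 flange x 0.46300509947860213
cap lens (array([-0.68, -0.22]), np.float64(0.24), 937)
crown x -46.41163931436683
24
flange edge (array([-0.64, -0.44]), np.float64(0.24), 24) 551
barrel 0
```

{"op": "play_rows", "data": {
  "deltas": [
    {"wx":0,"wy":0,"wz":0,"x":0.15,"y":0,"z":-0.5,"fingers":1},
    {"wx":0,"wy":0,"wz":0,"x":0.25,"y":0,"z":-1,"fingers":1},
    {"wx":0,"wy":0,"wz":0,"x":0.4,"y":0,"z":-1.5,"fingers":1},
    {"wx":0,"wy":0,"wz":0,"x":0.5,"y":0,"z":-2,"fingers":1},
    {"wx":0,"wy":0,"wz":0,"x":0.65,"y":0.1,"z":-2.5,"fingers":1},
    {"wx":0,"wy":0,"wz":0,"x":0.8,"y":0.1,"z":-3,"fingers":1},
    {"wx":0,"wy":0,"wz":0,"x":0.8,"y":0.1,"z":-3,"fingers":1}
  ]
}}

```text
time: 11.05
tool_pos: [0.5427, 0.1926, 0.0553]
tcp_rot: [2.436, 0.138, -1.867]
wrist_force: [-3.5, -0.9, 8.4]
width: 0.373
```

```bash
python3 look.py 10; python3 refit.py
```

```text
[0.5427 0.1926 0.0553] 11.05 0.3733071038209551 [-3.5 -0.9  8.4] [-0.12  0.35 -0.03]
toolx [ 0.2582  0.0287 -0.9657] y [ 1.134e-01 -9.936e-01  8.000e-04]
n [-1.0e+00 -3.1e-03 -9.0e-04]
panel x 8.375500921728474 flange x -1.6244990782715263
cap lens (array([-0.7 , -0.22]), np.float64(0.24), 939)
crown x -46.46513734194933
23
flange edge (array([-0.75,  0.38]), np.float64(0.22), 23) 417
barrel 0
```

{"op": "play_rows", "data": {
  "deltas": [
    {"wx":0,"wy":0,"wz":0,"x":-0.4,"y":0,"z":-0.6,"fingers":1},
    {"wx":0,"wy":0,"wz":0,"x":-0.3,"y":0,"z":-1.2,"fingers":1},
    {"wx":0,"wy":0,"wz":0,"x":-0.1,"y":0,"z":-1.8,"fingers":1},
    {"wx":0,"wy":0,"wz":0,"x":0,"y":0.1,"z":-2.4,"fingers":1},
    {"wx":0,"wy":0,"wz":0,"x":0.2,"y":0.1,"z":-3,"fingers":1},
    {"wx":0,"wy":0,"wz":0,"x":0.2,"y":0.1,"z":-3,"fingers":1}
  ]
}}

```text
time: 11.85
tool_pos: [0.5432, 0.1928, 0.0517]
tcp_rot: [2.436, 0.138, -1.866]
wrist_force: [0.8, -0.8, 3.0]
width: 0.377
```

```bash
python3 look.py 11; python3 refit.py
```

```text
[0.5432 0.1928 0.0517] 11.85 0.37650980096796166 [ 0.8 -0.8  3. ] [-0.03 -0.11  0.  ]
toolx [ 0.2588  0.029  -0.9655] y [ 1.136e-01 -9.935e-01  6.000e-04]
n [-1.0e+00 -3.2e-03  4.0e-04]
panel x 4.863754917793409 flange x -5.136245082206591
cap lens (array([-0.67, -0.21]), np.float64(0.25), 934)
crown x -46.45539823057038
23
flange edge (array([-0.64, -0.04]), np.float64(0.19), 23) 369
barrel 0
```

The force has dropped from 9 N to 3 N, so the lip is passing the catches. Continuing to press gently.

{"op": "play_rows", "data": {
  "deltas": [
    {"wx":0,"wy":0,"wz":0,"x":0.15,"y":0,"z":-0.6,"fingers":1},
    {"wx":0,"wy":0,"wz":0,"x":0.3,"y":0,"z":-1.2,"fingers":1},
    {"wx":0,"wy":0,"wz":0,"x":0.5,"y":0,"z":-1.8,"fingers":1},
    {"wx":0,"wy":0,"wz":0,"x":0.6,"y":0.1,"z":-2.4,"fingers":1},
    {"wx":0,"wy":0,"wz":0,"x":0.8,"y":0.1,"z":-3,"fingers":1},
    {"wx":0,"wy":0,"wz":0,"x":1,"y":0.1,"z":-3.6,"fingers":1},
    {"wx":0,"wy":0,"wz":0,"x":1,"y":0.1,"z":-3.6,"fingers":1}
  ]
}}

```text
time: 12.78
tool_pos: [0.5433, 0.1926, 0.047]
tcp_rot: [2.434, 0.138, -1.868]
wrist_force: [5.4, 2.1, -3.4]
width: 0.374
```

```bash
python3 look.py 12; python3 refit.py
```

```text
[0.5433 0.1926 0.047 ] 12.775 0.37395393108361324 [ 5.4  2.1 -3.4] [ 0.1  -0.64 -0.02]
toolx [ 0.257   0.0285 -0.966 ] y [ 1.134e-01 -9.935e-01  9.000e-04]
n [-1.     -0.0033  0.0011]
panel x 0.25171930686505384 flange x -9.748280693134946
cap lens (array([-0.69, -0.23]), np.float64(0.24), 942)
crown x -46.42023730913927
20
flange edge (array([-0.65, -1.13]), np.float64(0.15), 20) 315
barrel 0
```

Clicked past: the rim is at about 5.7 mm and the force reversed as it snapped in. There is a 1 mm sideways preload (seat toward +x), so I correct that and push on.

{"op": "play_rows", "data": {
  "deltas": [
    {"wx":0,"wy":0,"wz":0,"x":0.8,"y":0,"z":0.1,"fingers":1},
    {"wx":0,"wy":0,"wz":0,"x":1,"y":0,"z":-0.6,"fingers":1},
    {"wx":0,"wy":0,"wz":0,"x":1.2,"y":0,"z":-1.3,"fingers":1},
    {"wx":0,"wy":0,"wz":0,"x":1.4,"y":0.1,"z":-2,"fingers":1},
    {"wx":0,"wy":0,"wz":0,"x":1.6,"y":0.1,"z":-2.8,"fingers":1},
    {"wx":0,"wy":0,"wz":0,"x":1.8,"y":0.1,"z":-3.6,"fingers":1},
    {"wx":0,"wy":0,"wz":0,"x":1.8,"y":0.1,"z":-3.6,"fingers":1}
  ]
}}

```text
time: 13.7
tool_pos: [0.5447, 0.1926, 0.0439]
tcp_rot: [2.434, 0.137, -1.869]
wrist_force: [-1.5, -0.5, 3.9]
width: 0.376
```

```bash
python3 look.py 13; python3 refit.py
```

```text
[0.5447 0.1926 0.0439] 13.7 0.37566553062817165 [-1.5 -0.5  3.9] [-0.04  0.34 -0.01]
toolx [ 0.2563  0.0282 -0.9662] y [ 0.1134 -0.9936  0.001 ]
n [-1.0e+00 -3.2e-03  1.0e-04]
panel x -3.145176673502843 flange x -13.145176673502842
cap lens (array([-0.7 , -0.19]), np.float64(0.24), 933)
crown x -46.444509466292004
16
flange edge (array([-0.85, -0.63]), np.float64(0.2), 16) 154
barrel 0
```

{"op": "play_rows", "data": {
  "deltas": [
    {"wx":0,"wy":0,"wz":0,"x":0.4,"y":0,"z":-0.6,"fingers":1},
    {"wx":0,"wy":0,"wz":0,"x":0.5,"y":0,"z":-1.2,"fingers":1},
    {"wx":0,"wy":0,"wz":0,"x":0.7,"y":0,"z":-1.8,"fingers":1},
    {"wx":0,"wy":0,"wz":0,"x":0.8,"y":0.1,"z":-2.4,"fingers":1},
    {"wx":0,"wy":0,"wz":0,"x":1,"y":0.1,"z":-3,"fingers":1},
    {"wx":0,"wy":0,"wz":0,"x":1,"y":0.1,"z":-3,"fingers":1}
  ]
}}

```text
time: 14.5
tool_pos: [0.5457, 0.1927, 0.0408]
tcp_rot: [2.433, 0.137, -1.869]
wrist_force: [-5.6, 0.9, 6.0]
width: 0.376
```

```bash
python3 look.py 14; python3 refit.py
```

```text
[0.5457 0.1927 0.0408] 14.5 0.3764001119826684 [-5.6  0.9  6. ] [-0.06  0.72  0.03]
toolx [ 0.2561  0.0282 -0.9662] y [ 0.1133 -0.9936  0.0011]
n [-1.     -0.0028  0.0032]
panel x -6.326803217647376 flange x -16.326803217647374
cap lens (array([-0.69, -0.2 ]), np.float64(0.25), 930)
crown x -46.47638297778029
14
flange edge (array([-0.76, -0.76]), np.float64(0.15), 14) 136
barrel 0
```

Axial force is about 7.2 N, matching the carrier spring near its bottom. I ease the sideways load and press a little further, until the force rises at the flange.

{"op": "play_rows", "data": {
  "deltas": [
    {"wx":0,"wy":0,"wz":0,"x":-0.3,"y":0,"z":-0.4,"fingers":1},
    {"wx":0,"wy":0,"wz":0,"x":-0.2,"y":0,"z":-0.8,"fingers":1},
    {"wx":0,"wy":0,"wz":0,"x":-0.1,"y":0,"z":-1.2,"fingers":1},
    {"wx":0,"wy":0,"wz":0,"x":0,"y":0,"z":-1.6,"fingers":1},
    {"wx":0,"wy":0,"wz":0,"x":0,"y":0,"z":-1.6,"fingers":1}
  ]
}}

```text
time: 15.18
tool_pos: [0.5458, 0.1927, 0.0407]
tcp_rot: [2.434, 0.137, -1.869]
wrist_force: [-13.1, -2.5, 19.3]
width: 0.373
```

```bash
python3 look.py 15 a; python3 refit.py
```

```text
[0.5458 0.1927 0.0407] 15.175 0.3729751181079307 [-13.1  -2.5  19.3] [-0.37  1.41 -0.02]
toolx [ 0.2564  0.028  -0.9662] y [ 0.1132 -0.9936  0.0013]
n [-1.     -0.0025  0.0019]
panel x -6.474786990535789 flange x -16.47478699053579
cap lens (array([-0.71, -0.2 ]), np.float64(0.24), 921)
crown x -46.49430828714376
14
flange edge (array([-0.74, -0.68]), np.float64(0.11), 14) 137
barrel 0
```

View pics/s15.png

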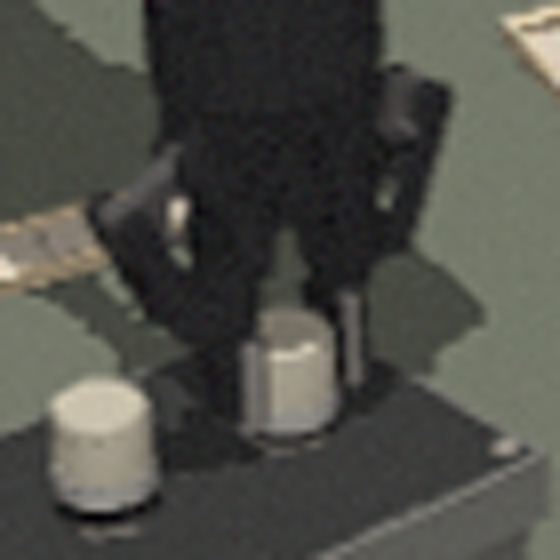

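View pics/w15.png

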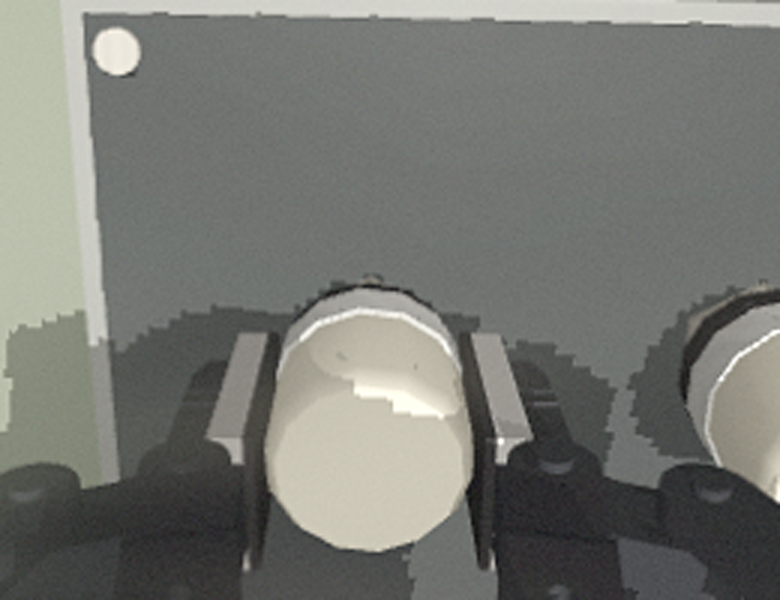

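The arm stopped while axial force rose to about 22 N, so the cap is on the flange: only a thin dark ring shows under the skirt, lower than the neighbour's. I relieve the 7 N side load and let it settle.

{"op": "play_rows", "data": {
  "deltas": [
    {"wx":0,"wy":0,"wz":0,"x":-0.3,"y":0,"z":-0.1,"fingers":1},
    {"wx":0,"wy":0,"wz":0,"x":-0.7,"y":-0.1,"z":0,"fingers":1},
    {"wx":0,"wy":0,"wz":0,"x":-0.7,"y":-0.1,"z":0,"fingers":1},
    {"wx":0,"wy":0,"wz":0,"x":-0.7,"y":-0.1,"z":0,"fingers":1},
    {"wx":0,"wy":0,"wz":0,"x":-0.7,"y":-0.1,"z":0,"fingers":1}
  ]
}}

```text
time: 15.95
tool_pos: [0.5458, 0.1927, 0.0407]
tcp_rot: [2.435, 0.137, -1.867]
wrist_force: [-10.3, -2.3, 14.4]
width: 0.371
```

```bash
python3 look.py 16 a; python3 refit.py
python3 - <<'E'
from h import *
s=monitor.read_state(); print(s['wrist_force'],s['joint_vel'].round(4),s['time'])
c=grab('scene'); save(c,'s16f.png')
E
```

```text
[0.5458 0.1927 0.0407] 15.95 0.37083157645243275 [-10.3  -2.3  14.4] [-0.34  1.03 -0.04]
toolx [ 0.2577  0.0283 -0.9658] y [ 0.1133 -0.9936  0.0011]
n [-1.0e+00 -3.1e-03  5.0e-04]
panel x -6.414619319346339 flange x -16.41461931934634
cap lens (array([-0.71, -0.2 ]), np.float64(0.25), 916)
crown x -46.46045423079983
15
flange edge (array([-0.75, -0.74]), np.float64(0.12), 15) 132
barrel 0 
[-9.49604069 -1.80489578 15.02026587] [-0.0011  0.0014  0.0013  0.0023  0.001  -0.0006] 16.1
```

View pics/s16f.png

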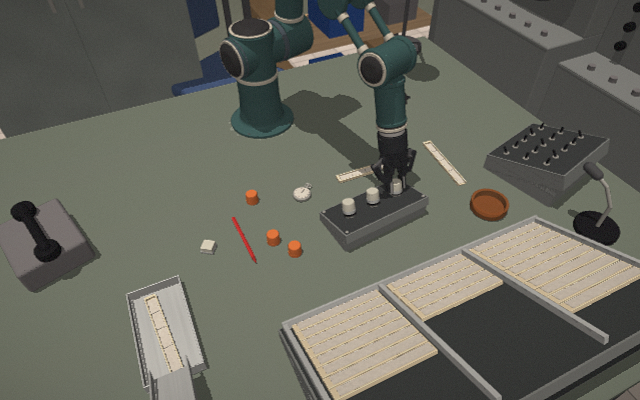

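View pics/d16.png

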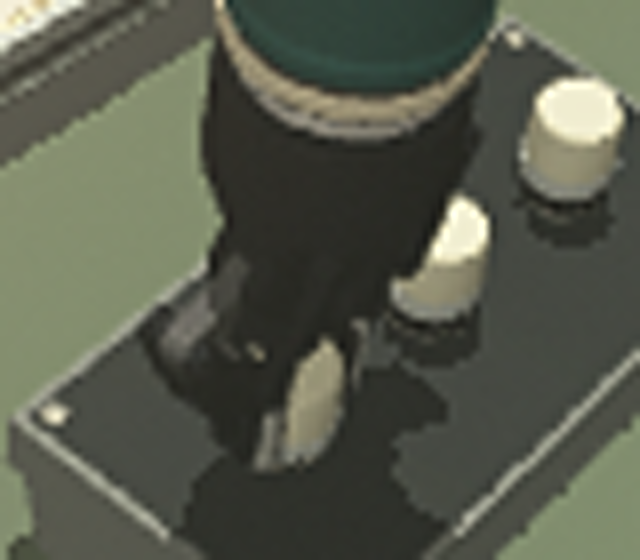

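The full scene shows every other object where it started. The cap is bottomed, with about 17 N axial force against a 7.5 N spring, and the arm is at rest. Handing in after one last state check.

Run:
```python
from workcell import monitor, finish_job
s=monitor.read_state(); print(s['time'],s['tool_pos'],s['wrist_force'],s['width'],abs(s['joint_vel']).max())
print(finish_job())
```

```text
16.15 [0.54577299 0.19274118 0.04068662] [-10.37165594  -1.96000586  14.93638959] 0.37526742499385746 0.0006403780699379975
the job is handed in; nothing more can be done
None
```

The cap is on the bare lampholder, past the click and still held down on the flange by the gripper. I handed the job in at about 16 s; it returned no verdict.

**What happened:** I set the cap on the catches and pressed along the lamp axis in steps of about half a millimetre. The force rose to 9 N, dropped, then reversed as the cap snapped over.

**Last checks:**
- **Pressed down:** the arm stopped moving while the force rose, so the cap is on the flange. It holds about 17 N along the axis against the carrier's 7.5 N spring. The peak I read was about 22 N, well under the 60 N limit.
- **Square:** the last wrist-camera fit put the cap within about 0.6 mm of the lamp axis and the tool within 0.2° of square to the panel.
- **Other objects:** in the last scene picture they look unmoved, judged by eye.

**What disagreed or stayed uncertain:**
- **Fingertip position:** the fingertips ended about 28 mm behind the reported TCP at the pick-up opening, not 22 mm ahead as stated. Two fixed cameras confirmed this, so I went by what I measured.
- **Rim height:** the camera put the rim about 1 mm below the flange, so I relied on the arm stopping and the force rising.
- **Side load:** about 6 N of sideways force remained at the end.
- **Not measured:** the carrier's stroke and the finger contact force have no direct reading; I inferred both from the stop at the flange and the wrist force.

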